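Close the annealing kiln without slamming its lid

ROBOT

A 6-joint arm with a two-finger parallel gripper is mounted at the origin on the work surface; the furniture and walls round the work are solid. World frame = base frame: x ahead of the robot, y to its left, z up, the work surface at z = 0. Lengths are in m, angles in rad, forces in N, time in s.
With the tool pointing down it reaches from about 0.3 to 1 m from the base axis. Payload 5.1 kg.
Tool frame: the origin (TCP) lies where the fingers leave the gripper's body, on its centre line; the fingertips stand 78 mm ahead of it and the grasp point (between the pads) lies 59 mm ahead of it (robot.grip_point_offset is the distance from the TCP to the grasp point, in m); y points along the fingers, x is the direction in which the jaws open and shut, and the axes are right-handed (so a half turn about y gives the same grasp; the last joint's range is limited). The gripper opens to 95 mm and grips with 3 to 60 N. Pads are 20 mm wide; open, the fingers measure 119 mm over their backs; the gripper's body (75 mm by 180 mm) begins 59 mm behind the grasp point.
Start: joints at [1.236, 0.124, 1.65, -0, 1.367, -0.083], TCP at [0.162, 0.629, 0.292] pointing down, gripper open.
Joint ranges: [-2.61, 2.61], [-1.02, 2.33], [0.03, 2.71], [-1.35, 4.49], [0.32, 2.68], [-2.91, 2.91]. Speed limits (rad/s): [2.57, 2.57, 3.14, 3.14, 3.14, 3.14].

INTERFACE

Orientations are given as a rotation vector (axis times angle).
In Python, from bench import robot gives the robot as it stands. The module is installed in compiled form; this text tells all that it offers. Calls block until the motion is done:
- robot.goto(position, orientation): joint-space move of the TCP to a pose.
- robot.move_linear(position, rot=None, velocity=0.15, until_force=None): straight line of the TCP; rot=None keeps the orientation; velocity is the mean speed in m/s. With until_force (N) it stops when the force on the tool has changed by that much, and returns True; else False.
- robot.move_j(angles): joint-space move.
- robot.gripper_to(opening, grip_force=None): opening from 0.0 (shut) to 1.0 (fully open); grip_force is the grip in N (None keeps the last); returns when the fingers have stopped.
- robot.wait(seconds).
- robot.ik(position, orientation): joint angles nearest the present ones, or None.
- robot.capture(name): name is "scene" or "top" or "wrist"; returns the picture (384x512x3 uint8, red, green, blue); there is no depth.
- robot.get_calibration(name): a dict with "fx", "fy", "cx", "cy" (pixels), "D" ([k1, k2, p1, p2, k3] as OpenCV has them; the pictures are not rectified), "world_from_camera" (4x4, takes a point from camera to world coordinates). Camera axes: x right, y up, looking along -z (the intrinsics and any distortion apply to the point x, -y, -z); pixel columns grow to the right and rows downward; lengths in m; the calibration is good to about 2 mm. A picture is of the moment at which its call begins: read the wrist's pose just before it. get_calibration takes no time and is no camera call; for the wrist camera it gives the pose at the moment of the call.
A pose or a line that the arm cannot do raises robot.IKError and nothing moves.
- robot.close_job(): hands the job in, once; it reports no verdict.
Readings, each from a call of its own:
- robot.read_time_s(): time.
- robot.read_joint_positions(): joint angles.
- robot.read_joint_velocities(): joint speeds.
- robot.read_joint_efforts(): joint torques, N m.
- robot.read_eef_pos(): TCP position.
- robot.read_tool_rot(): TCP orientation.
- robot.read_force(): force on the tool from outside, world axes, zero at the start.
- robot.read_wrist_torque(): the same for the moment, N m.
- robot.read_gripper_width(): opening from 0.0 (shut) to 1.0 (fully open).
Only numpy, scipy, OpenCV 4.12 (cv2) and the standard library are available. Lean on these libraries where they do the work, as an engineer would, in place of code of your own. Each camera call takes 0.05 s, during which the arm holds its last target.

TASK

Close the small annealing kiln for its firing. Its heavy lid stands open, leaning back on its stops: bring it forward over the top and let it down under control, never letting it drop on to the kiln; then press the front of the lid down, without forcing it, until the catch snaps and the lid lies shut and holds the interlock pin in. Leave the glass in the kiln and the things on the bench as they are.

Things in the scene. Friction and masses are not known exactly. Their poses are not given: they have to be found in the camera images.
- kiln: annealing kiln fixed to the bench: aluminium-skinned brick box 180 x 220 mm, 118 high, grey control box on its right (y -110 to -160 mm). Origin on the bench under the case: front face at x = -95 mm, back +85, sides y = +-110; its front looks to -x. Wide extractor hoods hang over the bench beyond it, at world x > 0.58 m, rims 0.39 to 0.5 m up: keep the wrist clear of them
- kiln_lid (a joint): lid angle, rad: 0 shut, 1.75 leaning back on its stops (1.57 upright; it balances near 1.4, then falls forward; hinge nearly frictionless). Lid 180 mm deep, 220 wide, 30 thick, 0.8 to 1.4 kg. Coming down it rests at about 0.06 on a sprung roller catch (right of the front, y = -85 mm), front edge 11 mm high; 6 to 15 N more, down on the front of its top, snaps it to 0
- kiln_hinge (a point): middle of the hinge axis at the top of the kiln's back, 120 mm above the bench; the axis runs along the kiln's y. The shut lid lies from here 180 mm to the front, its underside at this height, its flat top 30 mm above. Two 8 mm bar stops stand behind, 45 mm either side of the middle, up to 51 mm back and 56 mm up from here
- lid_lip (a point): middle of the lower front edge of the lid's lip; it turns with the lid (x from lip to hinge, y along the hinge, z out of the lid's top). The lip is a steel plate 8 mm thick, 76 mm wide along y, flush with the lid's top, standing 33 mm out of the lid's front, rounded edge. From the hinge the point lies at x = -213, z = +22 mm in the lid's axes. Beneath it 32 mm of free depth to the front of the lid and case
- interlock_pin (a joint): how far the door interlock pin is pushed in, m: 0 free, 0.0065 when the lid is shut; a light spring pushes it out
- pin_top (a point): tip of the steel interlock pin, 8 mm thick, upright in the kiln's front rim at x = -81, y = +85 mm of the kiln, standing 8.5 mm above the rim; the lid's underside meets it
- test_tube_1: glass test tube 21 x 142 mm lying on the kiln's floor; origin at its underside, long axis y
- tube_pink: pink glass tube 10 x 112 mm lying on the kiln's floor; origin at its underside, long axis y
- beaker_a: tall glass beaker, 73 mm across and 110 high, a bystander; origin at the middle of its underside, z up
- jar_amber: small amber jar, 57 mm across and 62 high, a bystander; origin at the middle of its underside, z up
- iron_cap: octagonal cast iron cap, 72 mm across and 67 high, a bystander; origin at the middle of its underside
- cork_2: cork stopper, 34 mm across and 30 high, a bystander; origin at the middle of its underside

How it is judged:
On the way, in this order (a step that is already met when the one before it is completed fails the run):
1. the lid has been brought forward off its stops, past upright (value of joint kiln_lid below 1.3 rad).
2. the lid has been let down on to the catch (value of joint kiln_lid below 0.1 rad).
At the end, for the whole second after the job is handed in: The lid is shut past its catch (lid angle under 0.015 rad, under 3 mm at its front) and holds the interlock pin at least 5 mm in (value of joint kiln_lid below 0.015 rad and value of joint interlock_pin above 0.005 m); the robot touches nothing.
It fails at once if the lid drops: it comes down faster than 1.5 rad/s (about 0.3 m/s at its front edge) between 0.35 rad and the catch at 0.08 rad (value of joint kiln_lid between 0.08 and 0.35 rad and velocity of joint kiln_lid below -1.5 rad/s).
It fails at once if the robot bears on the kiln or its lid with more than 50 N (contact force between any of the fingers, the arm and kiln above 50 N).
It fails at once if the glass in the kiln or a thing on the bench is shifted more than 25 mm (distance of any of test_tube_1, tube_pink, beaker_a, jar_amber, iron_cap, cork_2 from where it was at the start of the episode above 0.025 m).
It also fails if it takes over 61 s, if anything falls off the work surface, if the arm or the gripper's body presses on something with over 40 N, if the wrist force passes 120 N, or if a joint passes its speed limit or range.

## Working session

There is one attempt and no reset: what is moved stays moved. The work goes in short steps, each a Python script; the robot and the scene stay as the last script left them, time stands still between calls to the robot, and variables do not carry over. Pictures are saved under pics/ and viewed, and the job is handed in when it is done.

```bash
mkdir -p pics; ls; python3 - <<'E'
from bench import robot
import cv2
for n in ("scene","top","wrist"):
    im=robot.capture(n); cv2.imwrite(f"pics/{n}0.png",im[:,:,::-1])
    c=robot.get_calibration(n); print(n,c)
print(robot.read_time_s(),robot.read_tool_rot(),robot.read_force())
E
```

```text
pics
scene {'fx': 358.05557167553525, 'fy': 358.05557167553525, 'cx': 257.17695104243296, 'cy': 186.16742902063177, 'D': array([0.03563413, 0.        , 0.        , 0.        , 0.        ]), 'world_from_camera': array([[ 0.90183556,  0.27755479, -0.33114342,  0.27674537],
       [-0.43201641,  0.59231521, -0.68009155, -0.49370997],
       [ 0.00737861,  0.75639013,  0.65407914,  0.65759833],
       [ 0.        ,  0.        ,  0.        ,  1.        ]])}
top {'fx': 390.9798728087058, 'fy': 390.9798728087058, 'cx': 256.525750288091, 'cy': 191.11936735905837, 'D': array([-0.08325263,  0.        ,  0.        ,  0.        ,  0.        ]), 'world_from_camera': array([[-0.00551824,  0.98858749, -0.15054675,  0.37987866],
       [-0.99995457, -0.00428505,  0.00851458,  0.09393835],
       [ 0.0077723 ,  0.15058689,  0.98856622,  1.08182322],
       [ 0.        ,  0.        ,  0.        ,  1.        ]])}
wrist {'fx': 300.10142174000936, 'fy': 300.10142174000936, 'cx': 245.18913703931136, 'cy': 190.98299120893847, 'D': array([-0.01626163,  0.        ,  0.        ,  0.        ,  0.        ]), 'world_from_camera': array([[ 0.24845308, -0.93308469, -0.2600462 ,  0.08968191],
       [ 0.96864219,  0.23882205,  0.06852988,  0.64863299],
       [-0.00183941, -0.26891818,  0.96316127,  0.38470323],
       [ 0.        ,  0.        ,  0.        ,  1.        ]])}
0.15 [-1.31876103 -1.02068439  1.02302441] [-0.2216111  -0.17284005  0.24654978]
```

View pics/scene0.png

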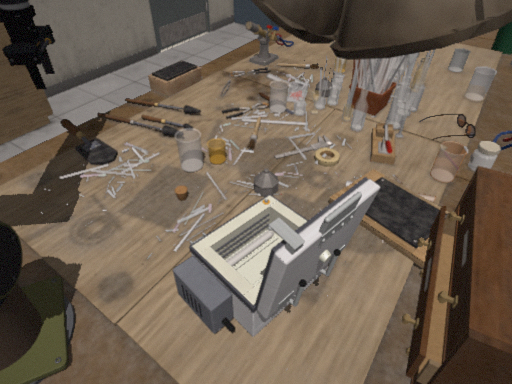

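View pics/top0.png

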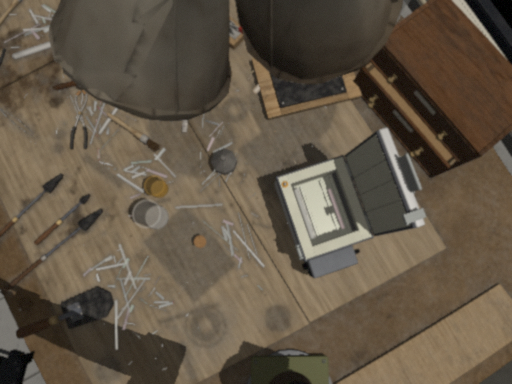

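View pics/wrist0.png

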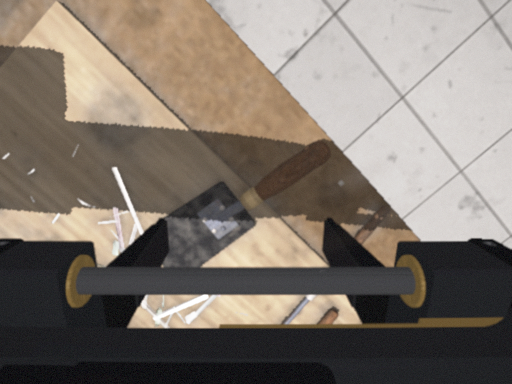

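```bash
python3 - <<'E'
import cv2
t=cv2.imread("pics/top0.png"); cv2.imwrite("pics/topz.png",cv2.resize(t[115:290,260:450],None,fx=4,fy=3.4*4/3.4*0.85,interpolation=cv2.INTER_CUBIC)[:600] if 0 else cv2.resize(t[125:275,260:440],None,fx=4,fy=4,interpolation=cv2.INTER_CUBIC))
t=cv2.imread("pics/scene0.png"); cv2.imwrite("pics/scenez.png",cv2.resize(t[170:340,170:390],None,fx=3.5,fy=3.5,interpolation=cv2.INTER_CUBIC))
E
```

```text
(no output)
```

View pics/topz.png

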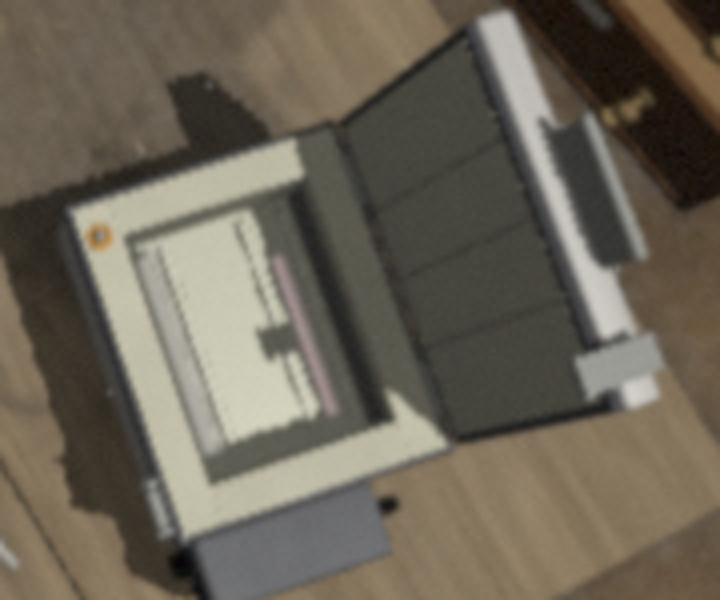

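View pics/scenez.png

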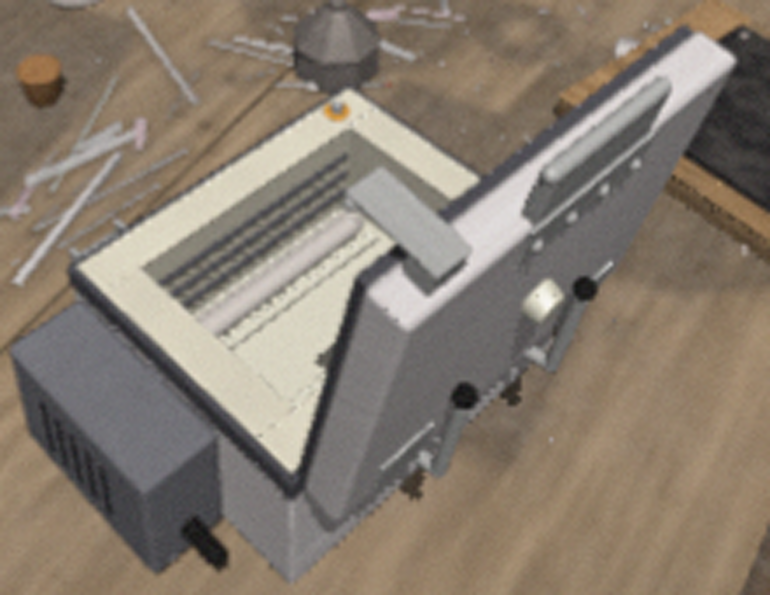

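```bash
cat > h.py <<'E'
import numpy as np, cv2
from scipy.optimize import least_squares
from scipy.spatial.transform import Rotation as R
def proj(c,P):
    T=np.linalg.inv(c["world_from_camera"]); F=np.diag([1,-1,-1.])
    K=np.array([[c["fx"],0,c["cx"]],[0,c["fy"],c["cy"]],[0,0,1]])
    r=cv2.Rodrigues(F@T[:3,:3])[0]
    return cv2.projectPoints(np.asarray(P,float).reshape(-1,1,3),r,F@T[:3,3],K,c["D"])[0].reshape(-1,2)
def kw(p,P):
    P=np.atleast_2d(np.asarray(P,float)); c,s=np.cos(p[2]),np.sin(p[2])
    return np.c_[p[0]+c*P[:,0]-s*P[:,1],p[1]+s*P[:,0]+c*P[:,1],P[:,2]]
def lidpt(a,x,y,z): # lid axes (m) -> kiln coords
    return np.array([.085+x*np.cos(a)+z*np.sin(a), y, .120-x*np.sin(a)+z*np.cos(a)])
E
python3 - <<'E'
from h import *
from bench import robot
ct,cs=robot.get_calibration("top"),robot.get_calibration("scene")
k=np.array([[-.095,.11,.118],[-.095,-.11,.118],[.085,-.11,.118],[.085,.11,.118],[-.081,.085,.1265]])
t=np.array([[70,208],[180,540],[450,447],[335,122],[100,237]])/4.+[260,125]
s=np.array([[348,90],[72,268],[298,490],[337,107]])/3.5+[170,170]; ks=k[[0,1,2,4]]
f=lambda p:np.r_[(proj(ct,kw(p,k))-t).ravel(),(proj(cs,kw(p,ks))-s).ravel()]
r=least_squares(f,[.4,-.1,-1.3]); print(r.x); print(r.fun.round(1))
rt=least_squares(lambda p:f(p)[:10],r.x); rs=least_squares(lambda p:f(p)[10:],r.x); print(rt.x,rs.x)
p=r.x; np.save("kiln.npy",p)
for n,c,z,o in (("top",ct,4,(260,125)),("scene",cs,3.5,(170,170))):
    im=cv2.imread(f"pics/{n}z.png")
    L=[lidpt(1.75,x,y,zz) for x,y,zz in [(-.213,.038,.022),(-.213,-.038,.022),(-.213,.038,.03),(-.213,-.038,.03),(-.18,.11,0),(-.18,-.11,0),(-.18,.11,.03),(-.18,-.11,.03)]]
    for q in (proj(c,kw(p,np.vstack([k,L])))-o)*z: cv2.circle(im,tuple(int(v) for v in q),4,(0,0,255),1)
    cv2.imwrite(f"pics/{n}c.png",im)
a=np.linspace(1.75,0,8)
for A in a: print(A.round(2),kw(p,lidpt(A,-.213,0,.026)).round(3))
E
```

```text
[ 0.48929873 -0.09218361 -1.24994578]
[ 0.  -0.6  2.1  0.5  2.6 -0.3  0.4 -1.2  1.4 -0.8 -0.1 -2.1 -1.5 -0.2
 -1.5 -1.7 -0.3 -1.5]
[ 0.48789191 -0.08877994 -1.26107983] [ 0.48974056 -0.0956484  -1.24729445]
1.75 [[ 0.536 -0.233  0.325]]
1.5 [[ 0.52  -0.183  0.334]]
1.25 [[ 0.503 -0.133  0.33 ]]
1.0 [[ 0.487 -0.084  0.313]]
0.75 [[ 0.473 -0.042  0.284]]
0.5 [[ 0.461 -0.007  0.245]]
0.25 [[0.453 0.017 0.198]]
0.0 [[0.449 0.029 0.146]]
```

View pics/topc.png

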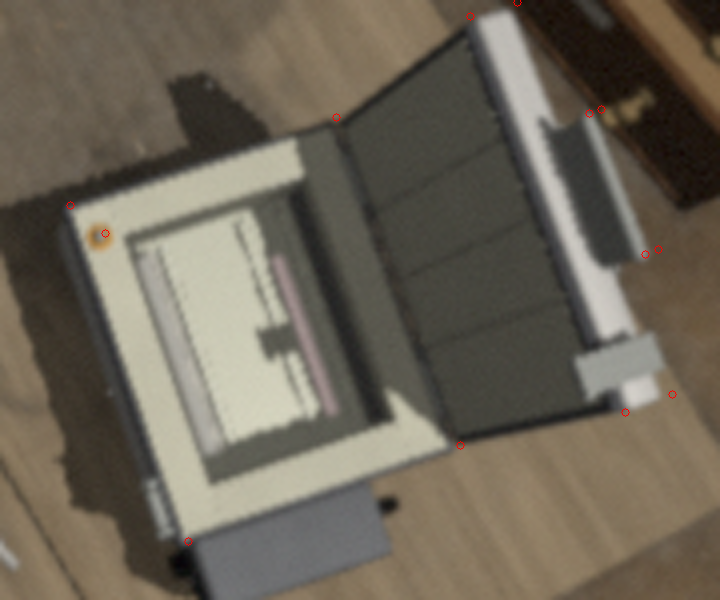

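View pics/scenec.png

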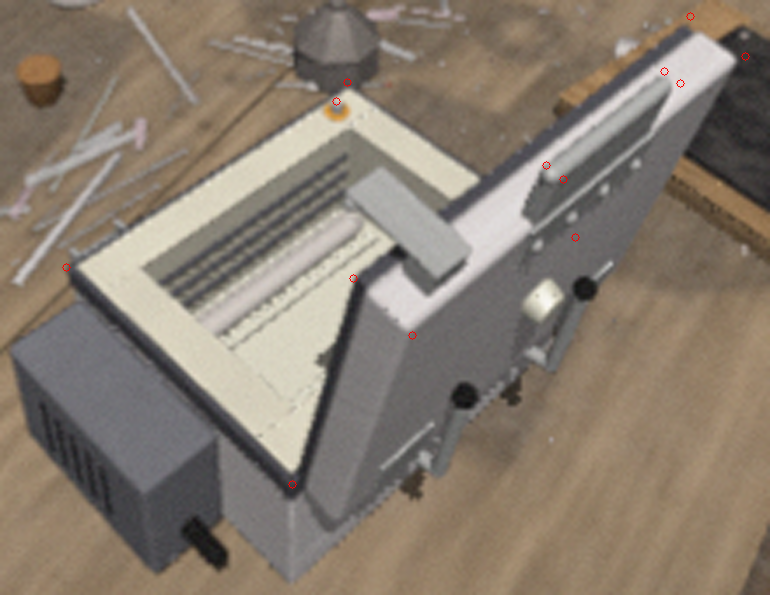

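```bash
cat >> h.py <<'E'
p=np.load("kiln.npy")
def tool(psi,flip=1,phi=0.):
    """tool rotation matrix: fingers along d, pitch psi down, phi = swing within the plate plane; jaw axis j (up/back side) """
    yaw=R.from_euler('z',p[2]).as_matrix()
    d=np.array([np.cos(psi),0,-np.sin(psi)]); j=np.array([np.sin(psi),0,np.cos(psi)]); l=np.array([0,1.,0])
    d=np.cos(phi)*d+np.sin(phi)*l
    x=flip*j
    return yaw@np.c_[x,d,np.cross(x,d)]
def pose(theta,psi,flip=1,phi=0.,out=.0,up=0.,lat=0.,reach=.020,lip=(-.213,.026)):
    """TCP pose so the fingertips reach `reach` past lip edge mid, offset up along jaw"""
    M=tool(psi,flip,phi)
    c=kw(p,lidpt(theta,lip[0],lat,lip[1]))[0]
    d=M[:,1]; j=flip*M[:,0]
    return c-(.078-reach+out)*d+up*j, R.from_matrix(M).as_rotvec()
E
python3 - <<'E'
from h import *
from bench import robot
c=robot.get_calibration("top"); W=c["world_from_camera"]
K=np.array([[c["fx"],0,c["cx"]],[0,c["fy"],c["cy"]],[0,0,1]])
for n,u,z in (("cap",(222,161),.06),("jar",(155,187),.06),("beaker",(149,212),.1),("cork",(200,241),.03)):
    q=cv2.undistortPoints(np.array([[u]],float),K,c["D"])[0,0]; d=W[:3,:3]@[q[0],-q[1],-1]; o=W[:3,3]
    print(n,(o+d*(z-o[2])/d[2]).round(3))
print(R.from_rotvec(robot.read_tool_rot()).as_matrix().round(2))
for phi in (-.6,-.3,0,.3,.6):
  for flip in (1,-1):
    print("phi",phi,"flip",flip)
    for th in (1.75,1.4,1.,.6,.3,.06,0):
        s=""
        for psi in np.arange(0,2.01,.2):
            g=robot.ik(*pose(th,psi,flip,phi)); s+=" ...." if g is None else " %+.1f"%g[5]
        print(th,s)
E
```

```text
cap [0.617 0.177 0.06 ]
jar [0.548 0.355 0.06 ]
beaker [0.477 0.358 0.1  ]
cork [0.406 0.237 0.03 ]
[[ 0.25 -0.   -0.97]
 [ 0.97 -0.    0.25]
 [-0.   -1.    0.  ]]
phi -0.6 flip 1
1.75  .... +1.9 +1.8 +1.6 +1.4 +1.3 +1.1 +1.0 +0.8 +0.7 +0.6
1.4  .... +2.0 +1.8 +1.6 +1.5 +1.3 +1.2 +1.1 +0.9 +0.8 +0.7
1.0  +2.2 +2.0 +1.9 +1.7 +1.6 +1.5 +1.3 +1.2 +1.1 +0.9 +0.8
0.6  +2.3 +2.2 +2.0 +1.9 +1.7 +1.6 +1.5 +1.3 +1.2 +1.1 +0.9
0.3  +2.4 +2.3 +2.1 +2.0 +1.9 +1.7 +1.5 +1.4 +1.3 +1.1 +1.0
0.06  +2.5 +2.4 +2.2 +2.1 +1.9 +1.8 +1.6 +1.4 +1.3 +1.1 +1.0
0  +2.5 +2.4 +2.2 +2.1 +1.9 +1.8 +1.6 +1.5 +1.3 +1.1 +1.0
phi -0.6 flip -1
1.75  .... -1.2 -1.4 -1.5 -1.7 -1.9 -2.0 -2.2 -2.3 -2.4 -2.5
1.4  .... -1.2 -1.3 -1.5 -1.7 -1.8 -2.0 -2.1 -2.2 -2.3 -2.4
1.0  -1.0 -1.1 -1.2 -1.4 -1.5 -1.7 -1.8 -2.0 -2.1 -2.2 -2.3
0.6  -0.8 -1.0 -1.1 -1.2 -1.4 -1.5 -1.7 -1.8 -2.0 -2.1 -2.2
0.3  -0.7 -0.9 -1.0 -1.1 -1.3 -1.4 -1.6 -1.7 -1.9 -2.0 -2.2
0.06  -0.6 -0.8 -0.9 -1.1 -1.2 -1.4 -1.5 -1.7 -1.9 -2.0 -2.1
0  -0.6 -0.8 -0.9 -1.0 -1.2 -1.4 -1.5 -1.7 -1.8 -2.0 -2.1
phi -0.3 flip 1
1.75  .... .... +1.8 +1.6 +1.4 +1.2 +1.1 +0.9 +
[... 2718 characters left out ...]
 +0.7 +0.7 +0.6 +0.6 +0.6
0.6  +2.2 .... .... +1.7 +1.5 +1.2 +1.0 +0.8 +0.7 +0.7 +0.7
0.3  +2.4 .... .... +2.0 +1.7 +1.4 +1.1 +0.9 +0.8 +0.7 +0.6
0.06  +2.5 .... .... +2.2 +1.9 +1.6 +1.3 +1.0 +0.8 +0.7 +0.6
0  +2.6 .... .... .... +2.0 +1.6 +1.3 +1.0 +0.8 +0.6 +0.6
phi 0.6 flip -1
1.75  -0.5 .... .... -2.5 -2.7 -2.8 -2.8 -2.8 -2.8 -2.7 -2.7
1.4  -0.9 .... -1.7 -2.1 -2.4 -2.6 -2.6 -2.7 -2.7 -2.6 -2.6
1.0  -1.0 .... -1.5 -1.8 -2.0 -2.3 -2.4 -2.5 -2.5 -2.5 -2.5
0.6  -0.9 .... .... -1.4 -1.7 -1.9 -2.2 -2.3 -2.4 -2.5 -2.5
0.3  -0.8 .... .... -1.2 -1.4 -1.7 -2.0 -2.2 -2.4 -2.4 -2.5
0.06  -0.6 .... .... -1.0 -1.2 -1.5 -1.9 -2.2 -2.4 -2.5 -2.5
0  -0.6 .... .... .... -1.2 -1.5 -1.9 -2.2 -2.4 -2.5 -2.6
```

```bash
cat >> h.py <<'E'
def P(theta,psi,out=0.,up=0.): return pose(theta,psi,1,.2,out=out,up=up,lat=-.008,reach=.012,lip=(-.201,.026))
E
python3 - <<'E'
from h import *
from bench import robot
robot.gripper_to(.42,20)
q=P(1.75,1.3,out=.12); rot=q[1]
mid=np.array([.36,.05,.50])
print(robot.ik(mid,rot), robot.ik(*q), q[0], robot.ik(*P(1.75,1.3)))
robot.goto(mid,rot); print(robot.read_time_s(),robot.read_joint_positions())
im=robot.capture("scene"); cv2.imwrite("pics/s1.png",im[:,:,::-1])
im=robot.capture("wrist"); cv2.imwrite("pics/w1.png",im[:,:,::-1])
E
```

```text
[ 0.11858529 -0.6954668   1.98058764 -0.2187423   1.59966027  1.30651603] [-0.48249763 -0.37925638  1.80287243 -0.03973643  1.38513771  0.74088759] [ 0.47743593 -0.19902531  0.4887961 ] [-0.49217485 -0.28103349  1.9129207  -0.03887023  1.1766484   0.73933063]
3.5417 [ 0.11937656 -0.69473298  1.98066499 -0.21855934  1.59957786  1.30640757]
```

View pics/s1.png

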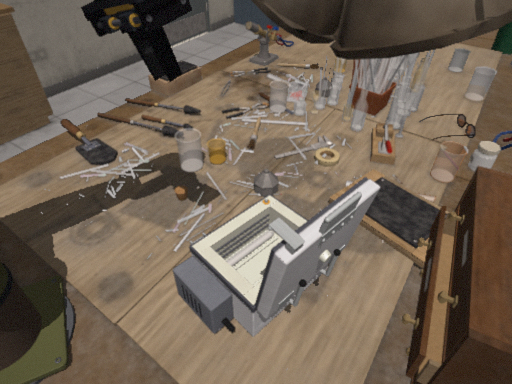

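View pics/w1.png

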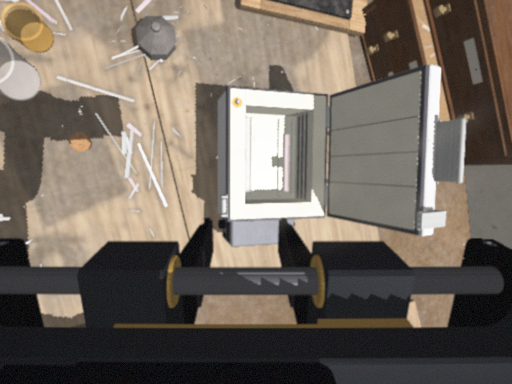

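```bash
sed -i 's/pose(theta,psi,1,.2/pose(theta,psi,-1,.2/' h.py
python3 - <<'E'
from h import *
from bench import robot
q=P(1.75,1.3,out=.10); rot=q[1]
print(robot.ik(np.array([.36,.05,.50]),rot),robot.ik(*q))
robot.goto([.36,.05,.50],rot)
robot.move_linear(q[0],velocity=.15); print(robot.read_time_s(),robot.read_joint_positions(),robot.read_force())
for n in("scene","wrist","top"):
    c=robot.get_calibration(n)
    im=robot.capture(n)[:,:,::-1].copy()
    L=[lidpt(1.75,x,y,zz) for x,y,zz in [(-.213,.038,.022),(-.213,-.038,.022),(-.213,.038,.03),(-.213,-.038,.03),(-.18,.11,0),(-.18,-.11,0)]]
    u=proj(c,kw(p,np.vstack(L))); print(n,u.round(0).tolist())
    cv2.imwrite(f"pics/{n[0]}2.png",im)
E
```

```text
[ 0.11858529 -0.6954668   1.98058764 -0.2187423   1.59966027 -1.83507662] [-0.48422642 -0.36700425  1.82470567 -0.03943724  1.35101121 -2.40107659]
8.325 [-0.48347416 -0.36784638  1.82480194 -0.03936078  1.35115648 -2.4010417 ] [-0.04174242 -0.04580582 -0.15270606]
scene [[360.0, 190.0], [326.0, 217.0], [364.0, 194.0], [331.0, 221.0], [367.0, 175.0], [271.0, 250.0]]
wrist [[243.0, 243.0], [243.0, 167.0], [236.0, 240.0], [234.0, 165.0], [274.0, 284.0], [287.0, 70.0]]
top [[407.0, 153.0], [421.0, 189.0], [410.0, 152.0], [425.0, 187.0], [378.0, 129.0], [416.0, 228.0]]
```

View pics/s2.png

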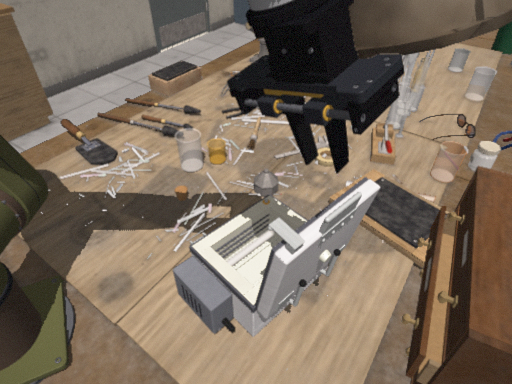

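View pics/w2.png

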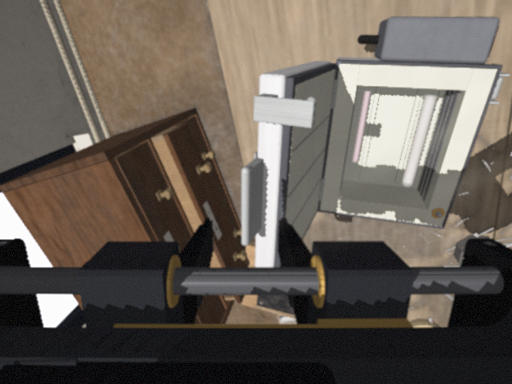

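View pics/t2.png

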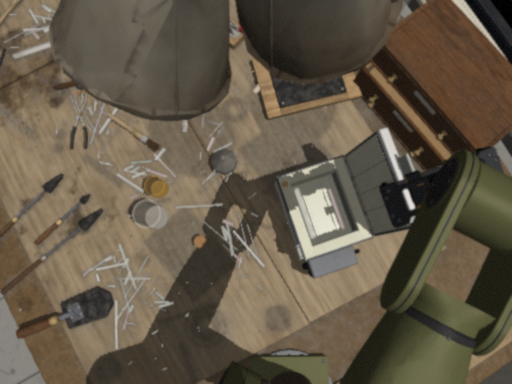

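```bash
python3 - <<'E'
from h import *
from bench import robot
def ray(n,u):
    c=robot.get_calibration(n);W=c["world_from_camera"];K=np.array([[c["fx"],0,c["cx"]],[0,c["fy"],c["cy"]],[0,0,1]])
    q=cv2.undistortPoints(np.array([[u]],float),K,c["D"])[0,0]; d=W[:3,:3]@[q[0],-q[1],-1]; return W[:3,3],d/np.linalg.norm(d)
def tri(a,b):
    o1,d1=ray("scene",a);o2,d2=ray("top",b)
    s=np.linalg.lstsq(np.c_[d1,-d2],o2-o1,rcond=None)[0]; x,y=o1+s[0]*d1,o2+s[1]*d2; return (x+y)/2,np.linalg.norm(x-y)
print(tri((483,168),(384,40)))
for z in (.15,.2,.25,.3):
    o,d=ray("top",(500,153)); print(z,o+d*(z-o[2])/d[2])
E
python3 - <<'E'
import cv2
t=cv2.imread("pics/w2.png"); cv2.imwrite("pics/w2z.png",cv2.resize(t[130:310,180:340],None,fx=3.3,fy=3.3,interpolation=cv2.INTER_CUBIC))
E
```

```text
(array([ 0.85706349, -0.21017077,  0.26455324]), np.float64(0.0025881194733395436))
0.15 [ 0.61749263 -0.53599339  0.15      ]
0.2 [ 0.60474268 -0.50219235  0.2       ]
0.25 [ 0.59199274 -0.46839132  0.25      ]
0.3 [ 0.57924279 -0.43459029  0.3       ]
```

View pics/w2z.png

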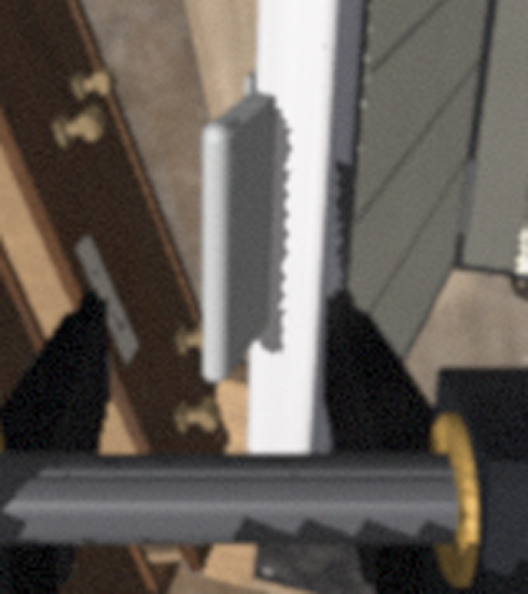

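```bash
python3 - <<'E'
from h import *
from bench import robot
q=P(1.735,1.3); print(robot.move_linear(q[0],velocity=.06,until_force=6),q[0],robot.read_eef_pos(),robot.read_force(),robot.read_time_s())
for n in("scene","wrist"):
    cv2.imwrite(f"pics/{n[0]}3.png",robot.capture(n)[:,:,::-1])
E
```

```text
False [ 0.50906543 -0.21860542  0.37637336] [ 0.50914575 -0.2186354   0.37684099] [0.32526095 0.35330912 0.49328624] 10.2667
```

View pics/s3.png

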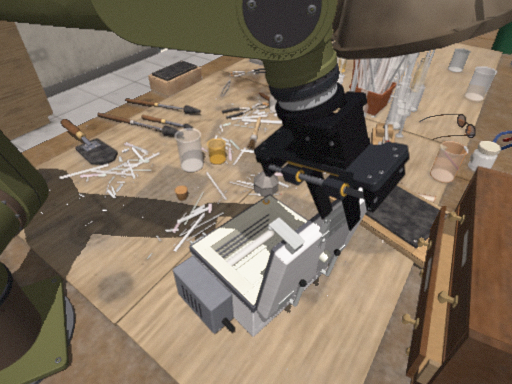

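View pics/w3.png

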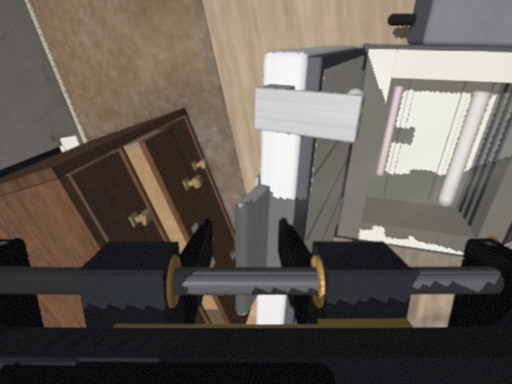

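```bash
python3 - <<'E'
from h import *
from bench import robot
def go(th,psi,v):
    q=P(th,psi); robot.move_linear(q[0],q[1],velocity=v); f=robot.read_force(); print(round(th,2),round(psi,2),f.round(1),round(robot.read_time_s(),1))
    return np.linalg.norm(f)
for th in (1.65,1.55,1.45,1.38):
    if go(th,1.3,.05)>20: break
robot.gripper_to(.30); print(robot.read_gripper_width(),robot.read_force())
for n in("scene","wrist"):
    cv2.imwrite(f"pics/{n[0]}4.png",robot.capture(n)[:,:,::-1])
E
```

```text
1.65 1.3 [ 0.7 -1.6  0.3] 10.9
1.55 1.3 [ 0.3 -0.7  0.5] 11.4
1.45 1.3 [ 1.  -0.3 -0.2] 12.0
1.38 1.3 [-0.  -0.7 -0.9] 12.4
0.2969088424859669 [-0.24514315 -0.98781711  0.84421599]
```

View pics/s4.png

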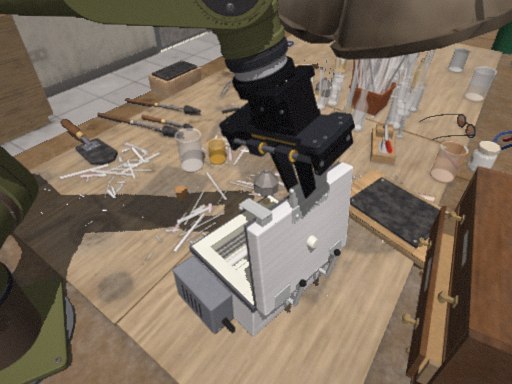

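View pics/w4.png

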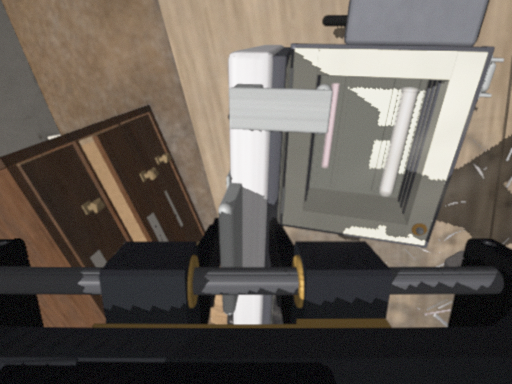

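```bash
cat > g.py <<'E'
from h import *
from bench import robot
def go(th,v):
    psi=.5+.8*th/1.38
    q=P(th,psi); robot.move_linear(q[0],q[1],velocity=v); f=robot.read_force(); print(round(th,2),round(psi,2),f.round(1),round(robot.read_time_s(),1))
    return np.linalg.norm(f)
E
python3 - <<'E'
from g import *
for th in np.arange(1.28,.49,-.1):
    if go(th,.05)>20: print("STOP");break
for n in("scene","wrist"):
    cv2.imwrite(f"pics/{n[0]}5.png",robot.capture(n)[:,:,::-1])
E
```

```text
1.28 1.24 [-0.3  1.  -0. ] 13.6
1.18 1.18 [ 0.7  1.7 -1.4] 14.2
1.08 1.13 [ 0.4  1.9 -2.4] 14.9
0.98 1.07 [-0.5  1.7 -2.3] 15.5
0.88 1.01 [ 0.6  2.9 -3.3] 16.1
0.78 0.95 [ 1.5  1.7 -3.3] 16.8
0.68 0.89 [ 0.8  1.6 -4.3] 17.4
0.58 0.84 [ 0.1  1.5 -5.7] 18.1
```

View pics/s5.png

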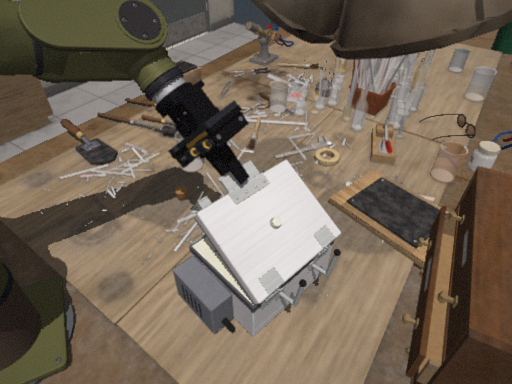

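View pics/w5.png

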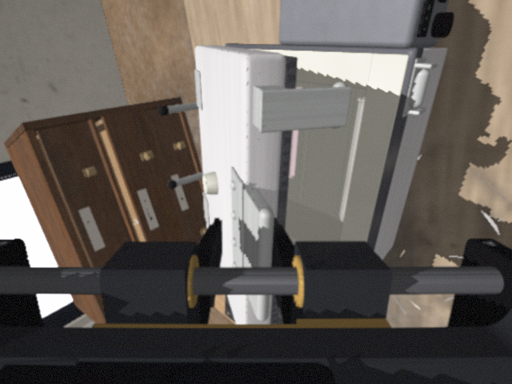

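```bash
python3 - <<'E'
from g import *
for th in np.arange(.5,-.011,-.06):
    if go(th,.03)>18: print("STOP");break
    if abs(robot.read_force()[2])<1.5 : break
for n in("scene","wrist"):
    cv2.imwrite(f"pics/{n[0]}6.png",robot.capture(n)[:,:,::-1])
E
```

```text
0.5 0.79 [ 0.4  0.6 -5.5] 18.9
0.44 0.76 [ 0.9 -0.2 -5.6] 19.6
0.38 0.72 [ 1.  -0.6 -5.3] 20.2
0.32 0.69 [-0.8 -0.2 -5.7] 20.8
0.26 0.65 [ 0.2 -1.4 -5. ] 21.4
0.2 0.62 [-0.3 -0.2 -4.6] 22.1
0.14 0.58 [-0.3  0.1 -5.8] 22.7
0.08 0.55 [ 0.4  0.3 -0.2] 23.3
```

View pics/s6.png

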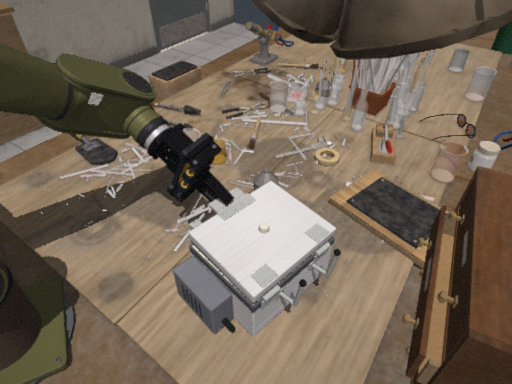

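View pics/w6.png

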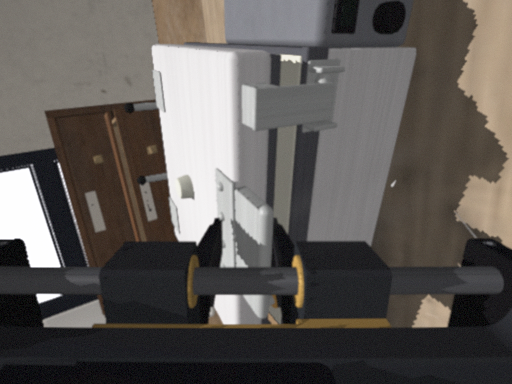

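```bash
python3 - <<'E'
from g import *
go(.05,.03)
psi=.5+.8*.05/1.38
q=P(.05,psi,out=.09); print(robot.move_linear(q[0],q[1],velocity=.08,until_force=8),robot.read_force())
cv2.imwrite("pics/w7.png",robot.capture("wrist")[:,:,::-1]); cv2.imwrite("pics/s7.png",robot.capture("scene")[:,:,::-1])
robot.gripper_to(0.)
M=tool(1.4,-1,0.); rot=R.from_matrix(M).as_rotvec()
tip=kw(p,lidpt(.06,-.165,-.035,.03))[0]; t=tip-.078*M[:,1]; print(tip,robot.ik(t+[0,0,.05],rot),robot.read_time_s())
q1=robot.read_eef_pos(); robot.move_linear(q1+[0,0,.08],velocity=.12)
robot.goto(t+[0,0,.04],rot)
print(robot.read_eef_pos(),t,robot.read_time_s(),robot.read_force())
cv2.imwrite("pics/w8.png",robot.capture("wrist")[:,:,::-1]); cv2.imwrite("pics/s8.png",robot.capture("scene")[:,:,::-1])
E
```

```text
0.05 0.53 [ 0.4  0.4 -0.3] 23.8
False [-0.53819273 -0.21685203  0.94955274]
[ 0.43151594 -0.02929316  0.15984008] [-0.08612781 -0.42436719  2.15146642 -0.16069006  1.34912408 -1.94750773] 25.875
[ 0.42674514 -0.01655608  0.27550261] [ 0.42733489 -0.01671229  0.23670516] 27.575 [-0.23218029 -0.39503401 -0.36502971]
```

View pics/s8.png

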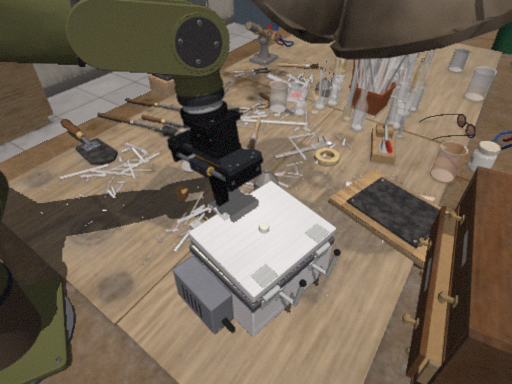

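View pics/w8.png

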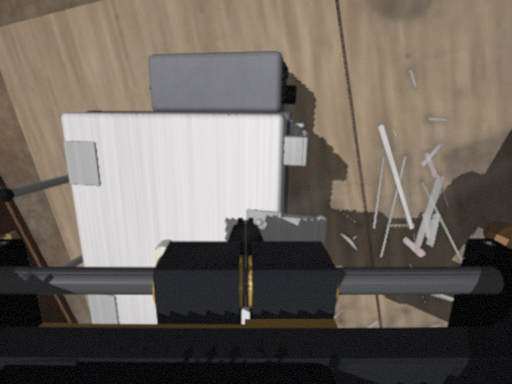

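```bash
python3 - <<'E'
from h import *
from bench import robot
e=robot.read_eef_pos()
b=robot.move_linear(e-[0,0,.055],velocity=.02,until_force=3); z0=robot.read_eef_pos()[2]; print(b,z0-.2367,robot.read_force())
for i in range(1,21):
    t=robot.read_eef_pos(); t[:2]=e[:2]; t[2]=z0-.001*i
    h=robot.move_linear(t,velocity=.01,until_force=20); f=robot.read_force(); print(i,h,round(robot.read_eef_pos()[2]-z0,4),f.round(1))
    if h or f[2]>26 or f[2]<-26: break
print(robot.read_time_s())
cv2.imwrite("pics/s9.png",robot.capture("scene")[:,:,::-1])
E
```

```text
True 0.0005850440700920223 [-0.7980983   0.87420336  3.18724318]
1 False -0.0001 [-1.8 -1.3  5.5]
2 False -0.0003 [-3.3 -0.4  8.3]
3 False -0.0011 [-4.2  1.1 10.5]
4 False -0.003 [-2.3  1.2  4.6]
5 False -0.0056 [ 0.1 -0.2 -0.3]
6 False -0.0065 [-0.5  0.9  0.3]
7 False -0.0071 [ 0.3 -0.1  0.1]
8 False -0.0081 [ 0.1 -0.5  0.2]
9 False -0.0091 [-0.5  0.  -0.3]
10 False -0.01 [ 0.2  0.2 -0.5]
11 False -0.0101 [-3.1  1.3  5.7]
12 False -0.0102 [-4.4  1.7  9.9]
13 False -0.0103 [-7.9  1.7 14.2]
14 False -0.0104 [-10.1   3.4  18.7]
15 False -0.0104 [-13.2   3.6  23.7]
16 False -0.0105 [-16.    4.5  27.4]
33.4917
```

```bash
python3 - <<'E'
from h import *
from bench import robot
e=robot.read_eef_pos(); robot.move_linear(e+[0,0,.12],velocity=.1)
robot.wait(.5); print(robot.read_force(),robot.read_time_s())
c=robot.get_calibration("wrist")
s=robot.capture("scene")[:,:,::-1]; w=robot.capture("wrist")[:,:,::-1]
cv2.imwrite("pics/s10.png",cv2.resize(s[150:340,150:390],None,fx=3,fy=3,interpolation=cv2.INTER_CUBIC));cv2.imwrite("pics/w10.png",w)
E
```

```text
[-0.29545922  0.29607907  1.43491627] 35.45
```

View pics/s10.png

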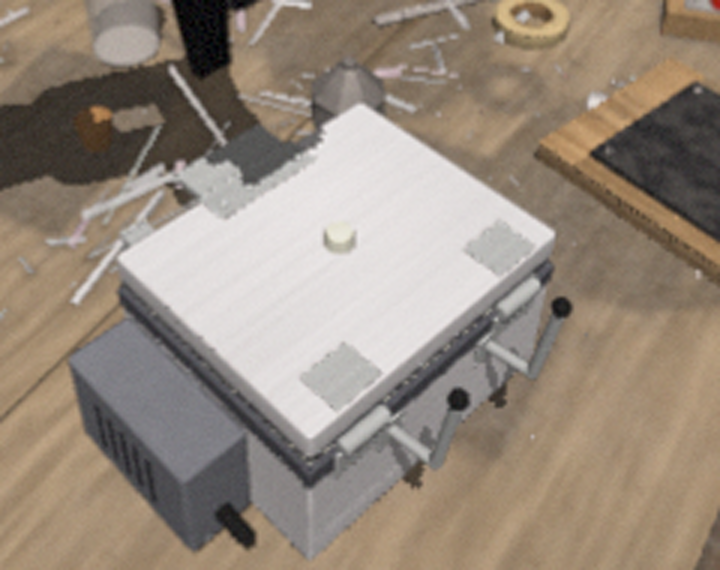

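View pics/w10.png

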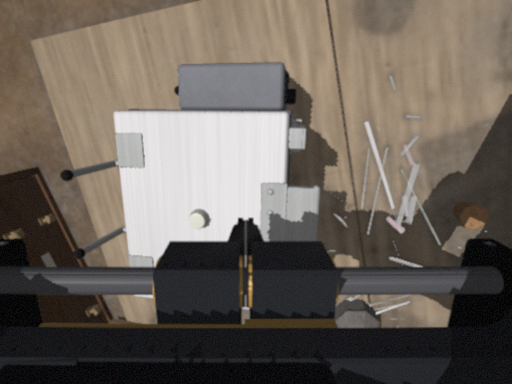

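```bash
python3 - <<'E'
from h import *
from bench import robot
e=robot.read_eef_pos(); t=e.copy(); t[2]=.24
robot.move_linear(t,velocity=.15); t[2]=.222
print(robot.move_linear(t,velocity=.02,until_force=3),robot.read_eef_pos()[2]-.2373,robot.read_force())
robot.move_linear(e,velocity=.12); robot.wait(.3); print(robot.read_time_s(),robot.read_force())
t0=cv2.imread("pics/top0.png"); t1=robot.capture("top")[:,:,::-1]; cv2.imwrite("pics/t11.png",t1)
E
```

```text
True -0.010129131163829797 [-0.18648833  0.26072921  3.18203842]
38.5083 [-0.29586826  0.60953157 -0.26074144]
```

View pics/t11.png

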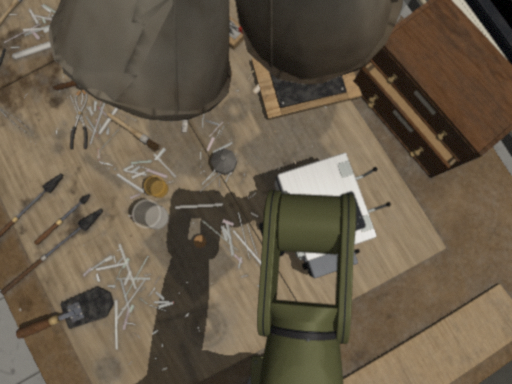

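The lid stays down 10 mm at the press point with the arm off it, and the bystanders are at the same pixels as at the start: cap (222,161), jar (155,187), beaker (149,212), cork (200,240). I'm handing the job in.

```bash
python3 -c "
from bench import robot
robot.close_job()"
```

```text
the job is handed in; nothing more can be done
```

The kiln lid is shut past its catch, and I handed the job in at about 38.5 s of the 61 s allowed.

**What I did:** I held the lip loosely between the open fingers and brought the lid forward past upright. It then came down riding on the lower finger, with no more than about 6 N on the tool. The finger went slack when the lid reached the catch, at about 23 s. I withdrew, closed the fingers and pressed the front of the lid's top. The catch gave at about 10.5 N, and the lid bottomed 10 mm lower. Pressing on after that peaked at about 32 N, under the 50 N limit.

**Last checks:**
- **Lid shut:** after I backed off, a second light touch found the lid's top still 10.1 mm below its height on the catch. That matches being fully shut.
- **Bench:** the four things on the bench were at the same pixels in the top view as at the start.
- **Robot clear:** the arm was clear of everything, with the tool force near zero.

**Not checked directly:** the interlock pin and the glass are hidden under the shut lid, so I could not see either. That the pin is held in follows from the lid's height. Nothing touched the glass that I know of.

**Disagreement:** the first camera fit of the kiln was about 4 mm off at the lip when I checked it against the wrist view. I shifted the approach, and the loose hold took up the rest.

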